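# Show the mis-fed bottle cap to the tilted inspection camera

## Robot

A 6-joint arm with a two-finger parallel gripper is mounted at the origin on a cart in front of the work surface, level with it; the furniture and walls round the work are solid. World frame = base frame: x ahead of the robot, y to its left, z up, the work surface at z = 0. Lengths are in m, angles in rad, forces in N, time in s.
With the tool pointing down it reaches from about 0.3 to 0.875 m from the base axis. Payload 6.4 kg.
Tool frame: the origin (TCP) lies at the centre of the arm's flange, where the gripper is bolted on; the fingertips stand 173 mm ahead of it and the grasp point (between the pads) lies 155 mm ahead of it; z points along the fingers, y is the direction in which the jaws open and shut (so a half turn about z gives the same grasp; the last joint's range is limited). The gripper opens to 85 mm and grips with 20 to 120 N. Pads are 22 mm wide; open, the fingers measure 114 mm over their backs; the gripper's body (76 mm by 85 mm) begins 54 mm behind the grasp point. The pads swing forward as they close: fully open they stand 13 mm farther back than shut.
Start: joints at [0.921, 0.181, 1.607, -0, 1.354, -0.206], TCP at [0.247, 0.519, 0.405] pointing down, gripper open.
Joint ranges: [-2.99, 2.99], [-0.89, 2.07], [0.3, 2.58], [-1.14, 4.28], [0, 2.63], [-3.12, 3.12]. Speed limits (rad/s): [2.57, 2.57, 3.01, 3.14, 3.14, 3.14].

## Interface

Orientations are given as a 3x3 rotation matrix whose columns are the frame's x, y, z axes.
In Python, from bench import read_state, cams, robot gives the robot as it stands.
- The arm moves only by the tool arm_command, never from a script. Its argument "steps" is a list of rows, each a list of 5 numbers: the shift along the tool's x, y, z in mm, then the turn about the tool's z in rad, then the closure, from -1 (fully open) to 1 (shut). In form: [[tx, ty, tz, yaw, grip], ...]. A call has 1 to 8 rows; each row shifts and turns the pose as measured when the row begins, along the tool's axes as they then stand; what a row does not reach is not made up. A row lasts 1/8 s, in which the tool goes at most 62.5 mm and 10.7 degrees, less where a joint would pass 70% of its speed; a pose out of reach is approached as far as the arm can. A call with a gripper value outside its range is refused whole. The fingers move at their own pace and stop on an object; "newtons" is the grip in N (left out, the last holds). Time passes only in rows, so rows that do not move let the fingers close. It gives the time, the measured TCP pose, the force and the opening at its end, in the units of the state.
- read_state(): the state, without advancing time (a new reading comes with each control period).
- cams.snapshot(name): name is "side" or "top"; returns the picture (480x640x3 uint8, red, green, blue); there is no depth.
- cams.camera_params(name): a dict with "camera_matrix" (3x3 intrinsics, pixels), "pose" (4x4, takes a point from camera to world coordinates). Camera axes: x right, y down, z forward; pixel columns grow to the right and rows downward; lengths in m; the calibration is good to about 2 mm. A picture is of the moment at which its call begins. camera_params takes no time and is no camera call.
- robot.close_job(): hands the job in, once; it reports no verdict.
The state is a dict: "time_s": time; "qpos": joint angles; "joint_vel": joint speeds; "joint_torque": joint torques, N m; "tool_pos": TCP position; "orientation": TCP orientation; "force": force on the tool from outside, world axes, zero at the start; "moment": the same for the moment, N m; "width": finger opening in m.
Only numpy, scipy, OpenCV 4.12 (cv2) and the standard library are available. Lean on these libraries where they do the work, as an engineer would, in place of code of your own. Each camera call takes 0.05 s, during which the arm holds its last target.

## Task

One of the four screw caps on the freely spinning turntable has been fed the wrong way up, with its open mouth upwards. Lift it off and show it to the inspection camera: hold it still in the air on the camera's tilted line of sight, its closed face squarely facing the lens and 10 cm from the lens glass, and finish while still holding it there. Leave the other three caps standing on the turntable, keep clear of the camera, and leave the label roll and the beaker alone.

Things in the scene. Friction and masses are not known exactly. Their poses are not given: they have to be found in the camera images.
- odd_cap_centre (a point): Centre (half-way up) of the mis-fed white plastic screw cap: 31 mm outside diameter, 20 mm high, closed flat face below, open mouth up; 10 to 20 g. z axis along the cap's axis from closed face to mouth (up at the start); the closed face lies 10 mm below this point. Stands loose on the platter, about 62 mm from its axis; the nearest caps' centres are about 88 mm away.
- odd_cap_face (a point): Centre of the mis-fed cap's closed flat face (its underside at the start). z axis from the closed face to the mouth.
- odd_cap: The mis-fed cap as a body; origin at the centre of its closed face, z axis towards its mouth. The one cap of the four whose open, hollow side is up.
- cap_1: One of three well-fed caps, same white cap (31 mm diameter, 20 mm high) but standing mouth down, flat closed face up. Origin at the centre of its underside, z up.
- cap_3: Another well-fed cap, as cap_1.
- cap_4: Another well-fed cap, as cap_1.
- platter: Grey round platter of the turntable, 190 mm in diameter, 8 mm thick, flat top 30 mm above the desk; a flat pivot screw 18 mm wide stands 2 mm above its middle. Origin on its vertical axis, 22 mm above the desk. It spins freely about that axis, almost without friction or brake: a sideways push turns it and the four caps that stand loose on it.
- inspection_camera: Small industrial camera fixed to the desk, right of the turntable: foot plate 100 x 90 x 10 mm, two dark cheeks (to 76 mm above the desk), aluminium body 46 mm square, black round lens 40 mm in diameter pointing up and leaning 25 degrees from vertical towards the body's -x axis (roughly towards the robot). Highest point about 126 mm up. Origin: centre of the foot's underside.
- lens (a point): Centre of the lens's front glass, about 116 mm above the desk. Its z axis is the line of sight, out of the lens, up and 25 degrees from vertical, leaning roughly towards the robot. The cap's closed face must be centred 100 mm along this z axis, the cap's axis along it, the mouth on the side away from the lens.
- filling_machine: Fixed grey filling machine at the left; its thin boom reaches out in the air over the desk from the left and ends at x = 0.39, y = 0.015 m, 0.38 m above the desk, about 0.1 m or more to the near left of the nearest cap: keep the hand clear of it. Origin at the machine's foot.
- label_roll: Roll of labels, 67 mm in diameter, 45 mm high, standing on the desk beyond the turntable. Origin at the centre of its underside. To be left alone.
- beaker: Clear open beaker, 70 mm in diameter, 90 mm high, standing on the desk beyond the camera. Origin at the centre of its underside. To be left alone.
There are look-alikes about, which are no part of the job. Of the things that look like the odd_cap, the smallest one is meant.

How it is judged:
On the way:
1. the mis-fed cap is held by the fingers, lifted clear of the turntable, the other three caps still standing on it (contact force between the fingers and odd_cap above 1 N and height (world z) of odd_cap_centre above 0.07 m and contact force between odd_cap and platter below 0.02 N and horizontal distance between each of cap_1, cap_3, cap_4 and platter below 0.095 m and angle between each of cap_1, cap_3, cap_4's own z axis and vertical below 0.2 rad and height (world z) of cap_1 between 0.025 and 0.035 m and height (world z) of cap_3 between 0.025 and 0.035 m and height (world z) of cap_4 between 0.025 and 0.035 m), for 0.2 s.
At the end, for the whole second after the job is handed in: Fingers hold the mis-fed cap still in the air, touching nothing else: closed face towards the lens, its centre within 12 mm each way of the line of sight and 86 to 114 mm from the glass, cap axis within 12 degrees of the line of sight; the other three caps stand on the platter (contact force between the fingers and odd_cap above 1 N and x of odd_cap_face in the frame of lens between -0.012 and 0.012 m and y of odd_cap_face in the frame of lens between -0.012 and 0.012 m and z of odd_cap_face in the frame of lens between 0.086 and 0.114 m and angle between the z axis of odd_cap and the z axis of lens, either way round below 0.21 rad and angle between odd_cap's own z axis and vertical below 1.2 rad and height (world z) of odd_cap_face above 0.15 m and linear speed of odd_cap below 0.02 m/s and angular speed of odd_cap below 0.2 rad/s and contact force between odd_cap and inspection_camera below 0.05 N and contact force between odd_cap and platter below 0.05 N and horizontal distance between each of cap_1, cap_3, cap_4 and platter below 0.095 m and angle between each of cap_1, cap_3, cap_4's own z axis and vertical below 0.2 rad and height (world z) of cap_1 between 0.025 and 0.035 m and height (world z) of cap_3 between 0.025 and 0.035 m and height (world z) of cap_4 between 0.025 and 0.035 m); the arm keeps its last pose, push and grip.
It fails at once if a well-fed cap is knocked over, lifted or pushed off the turntable (not (horizontal distance between each of cap_1, cap_3, cap_4 and platter below 0.095 m and angle between each of cap_1, cap_3, cap_4's own z axis and vertical below 0.2 rad and height (world z) of cap_1 between 0.025 and 0.035 m and height (world z) of cap_3 between 0.025 and 0.035 m and height (world z) of cap_4 between 0.025 and 0.035 m)).
It fails at once if the camera is touched (contact force between any of the arm, the fingers, odd_cap and inspection_camera above 1 N).
It fails at once if the label roll or the beaker is moved (distance of any of label_roll, beaker from where it was at the start of the episode above 0.02 m).
It also fails if it takes over 42 s, if anything falls off the work surface, if the arm or the gripper's body presses on something with over 40 N, if the wrist force passes 120 N, or if a joint passes its speed limit or range.

## Working session

There is one attempt and no reset: what is moved stays moved. The work goes in short steps, Python scripts to look and compute and a tool call to move; the robot and the scene stay as the last step left them, time stands still between calls to the robot, and variables do not carry over. Pictures are saved under pics/ and viewed, and the job is handed in when it is done.

Besides the shell and the picture viewer there is one more tool, called after "Request:" as name(argument=value, ...) on one line, values as JSON. arm_command: Moves the arm, as the interface text tells. Its arguments: {"type":"object","properties":{"steps":{"type":"array","items":{"type":"array","items":{"type":"number"}}},"newtons":{"type":"number"}},"required":["steps"]}

```bash
ls; mkdir -p pics
python3 - <<'E'
from bench import read_state,cams,robot
import cv2
for n in("side","top"):
    im=cams.snapshot(n); cv2.imwrite(f"pics/{n}0.png",im[:,:,::-1]); p=cams.camera_params(n); print(n,p)
print(read_state())
E
```

```text
pics
side {'camera_matrix': array([[602.57061869,   0.        , 320.15819329],
       [  0.        , 602.57061869, 248.18433214],
       [  0.        ,   0.        ,   1.        ]]), 'pose': array([[ 0.74550759, -0.55250008,  0.3727762 ,  0.09838528],
       [-0.6663601 , -0.62921115,  0.40007193, -0.54095136],
       [ 0.01351517, -0.54665984, -0.8372457 ,  1.22974064],
       [ 0.        ,  0.        ,  0.        ,  1.        ]])}
top {'camera_matrix': array([[471.93107001,   0.        , 312.53554749],
       [  0.        , 471.93107001, 245.15034161],
       [  0.        ,   0.        ,   1.        ]]), 'pose': array([[-0.01108147, -0.98158513,  0.19070354,  0.40517234],
       [-0.99978157,  0.01425609,  0.01528297, -0.00505683],
       [-0.01772022, -0.19049253, -0.9815287 ,  1.06053308],
       [ 0.        ,  0.        ,  0.        ,  1.        ]])}
{'time_s': 0.1, 'qpos': array([ 9.20666030e-01,  1.81494153e-01,  1.60791791e+00,  3.73238405e-05,
        1.35383258e+00, -2.06322415e-01]), 'joint_vel': array([ 0.00105342, -0.00122126, -0.00312997, -0.00225609,  0.00041336,
        0.0004067 ]), 'joint_torque': array([ 4.63545493e-04, -4.45873547e+01, -3.52235699e+01, -1.92073057e-04,
        4.12202353e-03, -3.77867892e-06]), 'tool_pos': array([0.24674176, 0.51911133, 0.40385383]), 'orientation': array([[-9.03119525e-01,  4.29388012e-01, -1.02894830e-03],
       [ 4.29389082e-01,  9.03118677e-01, -1.29293224e-03],
       [ 3.74092821e-04, -1.60949152e-03, -9.99998635e-01]]), 'force': array([-0.10761623,  0.21018781, -0.27576062]), 'moment': array([ 0.03249893, -0.05516202, -0.00329773]), 'width': 0.0857133707841174}
```

View pics/side0.png

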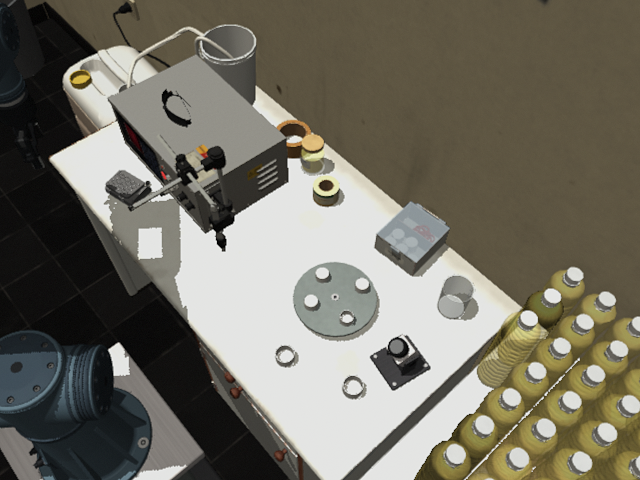

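View pics/top0.png

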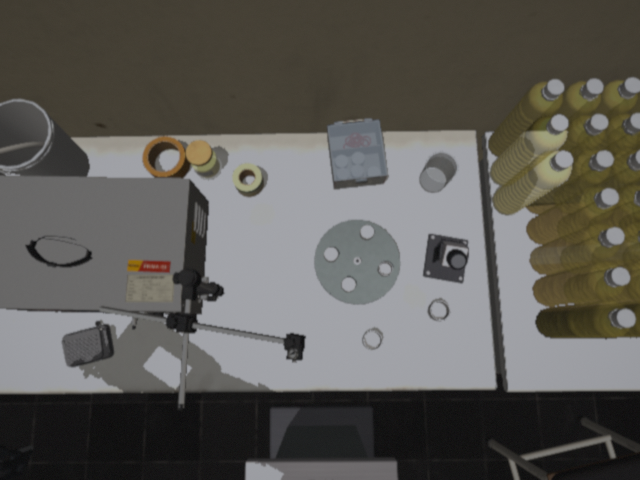

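Run:
```python
import cv2,numpy as np
s=cv2.imread("pics/side0.png");t=cv2.imread("pics/top0.png")
cv2.imwrite("pics/cs.png",cv2.resize(s[255:405,270:440],None,fx=4.5,fy=4,interpolation=cv2.INTER_CUBIC)) if 0 else cv2.imwrite("pics/cs.png",cv2.resize(s[255:405,265:445],None,fx=4,fy=4,interpolation=cv2.INTER_CUBIC))
cv2.imwrite("pics/ct.png",cv2.resize(t[210:355,300:480],None,fx=4,fy=4,interpolation=cv2.INTER_CUBIC))
```

```text
(no output)
```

View pics/cs.png

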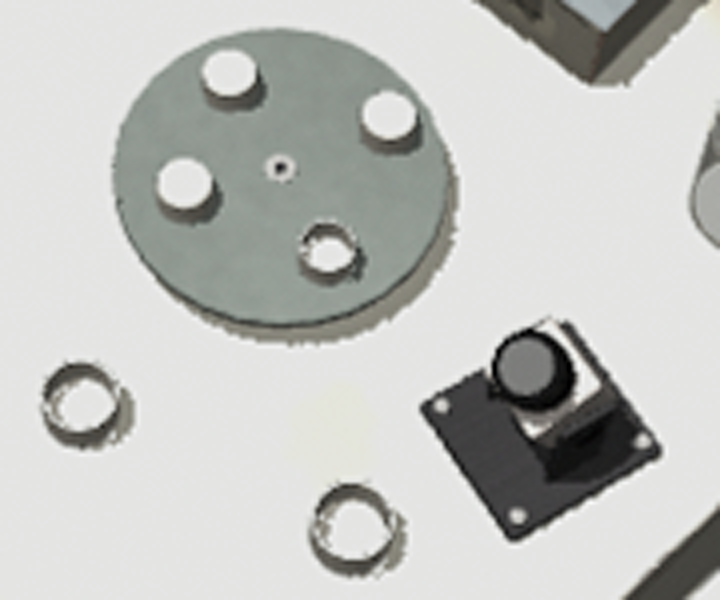

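View pics/ct.png

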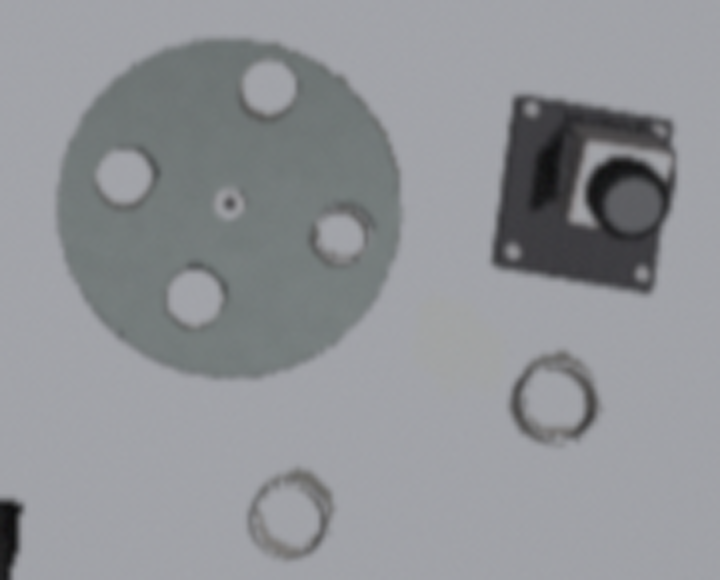

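```bash
cat > h.py <<'E'
import numpy as np
from bench import read_state,cams
def P(n):
    p=cams.camera_params(n);return p["camera_matrix"],p["pose"]
def ray(n,uv):
    K,T=P(n);d=T[:3,:3]@np.linalg.inv(K)@np.array([uv[0],uv[1],1.]);return T[:3,3],d/np.linalg.norm(d)
def atz(n,uv,z):
    o,d=ray(n,uv);return o+d*(z-o[2])/d[2]
def proj(n,X):
    K,T=P(n);c=T[:3,:3].T@(np.array(X)-T[:3,3]);u=K@c;return u[:2]/u[2]
def tri(a,b):
    A=np.zeros((3,3));v=np.zeros(3)
    for n,uv in(("side",a),("top",b)):
        o,d=ray(n,uv);M=np.eye(3)-np.outer(d,d);A+=M;v+=M@o
    X=np.linalg.solve(A,v);return X,proj("side",X)-a,proj("top",X)-b
E
python3 - <<'E'
from h import *
np.set_printoptions(precision=4,suppress=True)
S=lambda x,y:np.array([265+x/4,255+y/4]);T=lambda x,y:np.array([300+x/4,210+y/4])
print("cap",atz("side",S(328,251),.04),atz("top",T(340,235),.04))
print("pivot",atz("side",S(281,167),.032),atz("top",T(229,204),.032))
for a,b in(((230,73),(268,87)),((389,115),(340-73+1,88)),((185,183),(125,176)),((389,115),(268,87)),((230,73),(125,176)),((185,183),(195,296))):
    print("cap",atz("side",S(*a),.05),atz("top",T(*b),.05))
print("lens",tri(S(528,368),T(634,203)),tri(S(532,370),T(629,199)))
for q in((441,405),(643,439),(517,516)): print("screw side",atz("side",S(*q),.01))
for q in((531,108),(660,130),(513,251),(643,273)): print("screw top",atz("top",T(*q),.01))
print("tcp proj",proj("side",[.247,.519,.404]),proj("top",[.247,.519,.404]))
print("boomtip",proj("side",[.39,.015,.38]),proj("top",[.39,.015,.38]))
for q in((183,180),(180,405),(135,312),(300,340)):print(atz("top",q,.4))
print("desk edges",atz("top",(300,392),0),atz("top",(300,133),0),atz("top",(497,300),0))
print("base",proj("side",[0,0,0]),proj("top",[0,0,0]))
E
```

```text
cap [ 0.5509 -0.1472  0.04  ] [ 0.5489 -0.1463  0.04  ]
pivot [ 0.57   -0.0887  0.032 ] [ 0.568  -0.0871  0.032 ]
cap [ 0.5822 -0.0316  0.05  ] [ 0.6297 -0.1089  0.05  ]
cap [ 0.6312 -0.1112  0.05  ] [ 0.6291 -0.1089  0.05  ]
cap [ 0.5163 -0.0677  0.05  ] [ 0.5813 -0.0298  0.05  ]
cap [ 0.6312 -0.1112  0.05  ] [ 0.6297 -0.1089  0.05  ]
cap [ 0.5822 -0.0316  0.05  ] [ 0.5813 -0.0298  0.05  ]
cap [ 0.5163 -0.0677  0.05  ] [ 0.5155 -0.066   0.05  ]
lens (array([ 0.5532, -0.2851,  0.1134]), array([-0.1936,  0.0722]), array([ 0.0885, -0.1853])) (array([ 0.5568, -0.2852,  0.1054]), array([-0.3527,  0.1312]), array([ 0.1611, -0.3366]))
screw side [ 0.5448 -0.2454  0.01  ]
screw side [ 0.6126 -0.3314  0.01  ]
screw side [ 0.5308 -0.3166  0.01  ]
screw top [ 0.6241 -0.2612  0.01  ]
screw top [ 0.6104 -0.3329  0.01  ]
screw top [ 0.5428 -0.2464  0.01  ]
screw top [ 0.5295 -0.3177  0.01  ]
tcp proj [ 7.9241 94.998 ] [-74.6828 463.4216]
boomtip [225.0553 221.3615] [306.9854 347.8635]
[0.634  0.1949 0.4   ]
[0.3172 0.1858 0.4   ]
[0.442  0.2543 0.4   ]
[0.4011 0.0239 0.4   ]
desk edges [0.2885 0.0421 0.    ] [0.886  0.0385 0.    ] [ 0.481  -0.3974  0.    ]
base [ 95.7222 440.6316] [321.461 538.864]
```

Run:
```python
import cv2
s=cv2.imread("pics/side0.png");t=cv2.imread("pics/top0.png")
cv2.imwrite("pics/ms.png",cv2.resize(s[120:270,100:270],None,fx=4,fy=4,interpolation=cv2.INTER_CUBIC))
cv2.imwrite("pics/mt.png",cv2.resize(t[250:415,120:315],None,fx=3.6,fy=3.6,interpolation=cv2.INTER_CUBIC))
```

```text
(no output)
```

View pics/ms.png

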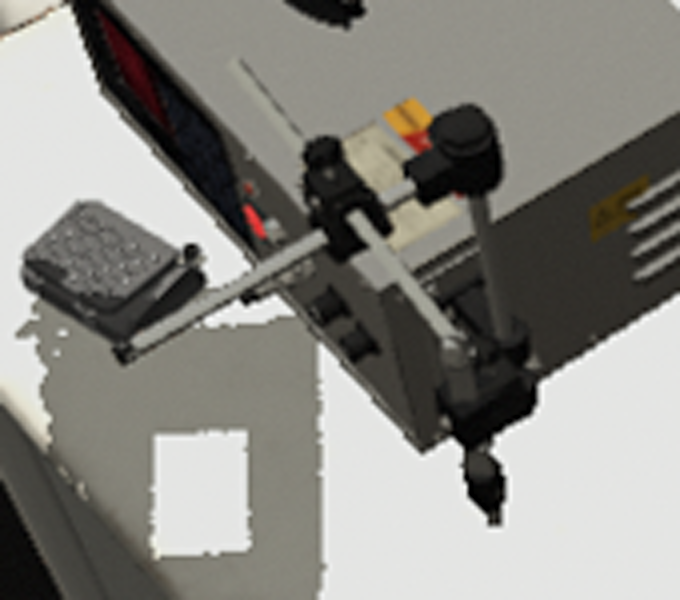

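View pics/mt.png

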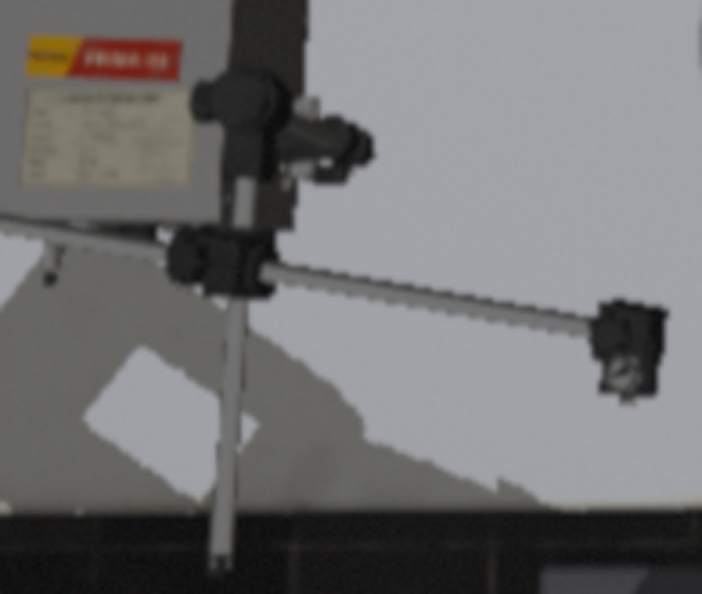

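Request:
arm_command(steps=[[0,0,-60,0,-1],[0,0,-60,0,-1],[0,0,-60,0,-1],[0,0,-60,0,-1],[0,0,-60,0,-1]])

```text
time_s: 0.72
tool_pos: [0.248, 0.5206, 0.7027]
orientation: [[-0.903, 0.429, -0.012], [0.43, 0.903, -0.016], [0.004, -0.02, -1.0]]
force: [1.0, 1.0, -0.3]
width: 0.0853
```

Run:
```python
from h import *
np.set_printoptions(precision=4,suppress=True)
print(tri(np.array([215,152.]),np.array([188,277.])))
print(tri(np.array([131.5,208.]),np.array([180.5,405.])))
s=read_state();print(s["qpos"],s["tool_pos"],s["orientation"])
```

```text
(array([0.4998, 0.2053, 0.3188]), array([ 0.4833, -0.0589]), array([-0.3298,  0.5257]))
(array([0.3032, 0.2157, 0.2937]), array([-0.079 , -0.0047]), array([ 0.0606, -0.082 ]))
[ 0.9205  0.1272  1.0858  0.      1.9488 -0.2063] [0.248  0.5206 0.7027] [[-0.903   0.4294 -0.0123]
 [ 0.4296  0.9029 -0.0161]
 [ 0.0042 -0.0198 -0.9998]]
```

Request:
arm_command(steps=[[-48,-35,0,0,-1],[-48,-35,0,0,-1],[-48,-35,0,0,-1],[-48,-35,0,0,-1],[-48,-35,0,0,-1],[-48,-35,0,0,-1]])

```text
time_s: 1.48
tool_pos: [0.4209, 0.202, 0.7093]
orientation: [[-0.907, 0.421, -0.006], [0.421, 0.907, -0.009], [0.002, -0.01, -1.0]]
force: [1.2, 1.5, -0.7]
width: 0.0856
```

Request:
arm_command(steps=[[-48,-35,0,-0.05,-1],[-48,-35,0,-0.05,-1],[-48,-35,0,-0.05,-1],[-48,-35,0,-0.05,-1],[-48,-35,0,-0.05,-1],[-48,-35,0,0,-1]])

```text
time_s: 2.22
tool_pos: [0.6353, -0.0954, 0.7091]
orientation: [[-0.984, 0.177, -0.007], [0.177, 0.984, -0.008], [0.005, -0.009, -1.0]]
force: [1.1, 0.7, 1.3]
width: 0.0853
```

Run:
```python
from h import *
np.set_printoptions(precision=4,suppress=True)
s=read_state();print(s["qpos"],s["tool_pos"],s["orientation"])
```

```text
[-0.3313  0.2896  0.8818 -0.0103  1.9742 -1.7283] [ 0.6353 -0.0954  0.7091] [[-0.9842  0.1769 -0.0068]
 [ 0.1769  0.9842 -0.0076]
 [ 0.0054 -0.0087 -0.9999]]
```

Request:
arm_command(steps=[[-40,0,0,0,-1],[-40,0,0,0,-1],[-40,0,0,0,-1],[-40,0,0,0,-1]])

```text
time_s: 2.72
tool_pos: [0.7762, -0.1275, 0.6862]
orientation: [[-0.983, 0.184, 0.001], [0.184, 0.983, -0.008], [-0.002, -0.008, -1.0]]
force: [3.8, -1.0, 3.9]
width: 0.0856
```

Run:
```python
from h import *
np.set_printoptions(precision=4,suppress=True)
s=read_state();print(s["qpos"],s["tool_pos"],s["orientation"])
```

```text
[-0.3118  0.7313  0.2974 -0.0085  2.1098 -1.7024] [ 0.7762 -0.1275  0.6862] [[-0.983   0.1835  0.0006]
 [ 0.1835  0.983  -0.0079]
 [-0.0021 -0.0076 -1.    ]]
```

Request:
arm_command(steps=[[-47,0,-37,0,-1],[-47,0,-37,0,-1],[-47,0,-37,0,-1],[-47,0,-37,0,-1]])

```text
time_s: 3.22
tool_pos: [0.7687, -0.1291, 0.7297]
orientation: [[-0.972, 0.183, 0.15], [0.18, 0.983, -0.033], [-0.153, -0.005, -0.988]]
force: [0.9, 0.6, -0.2]
width: 0.0854
```

Run:
```python
from h import *
np.set_printoptions(precision=4,suppress=True)
s=read_state();print(s["qpos"],s["tool_pos"],s["orientation"])
```

```text
[-0.3211  0.6764  0.2977  0.0176  2.0143 -1.6992] [ 0.7687 -0.1291  0.7297] [[-0.9716  0.1832  0.1498]
 [ 0.1803  0.9831 -0.033 ]
 [-0.1533 -0.0051 -0.9882]]
```

Request:
arm_command(steps=[[32,-5,38,0,-1],[32,-5,38,0,-1],[32,-5,38,0,-1],[32,-5,38,0,-0.4],[32,-5,38,0,-0.4],[32,-5,38,0,-0.4]])

```text
time_s: 3.98
tool_pos: [0.6126, -0.1315, 0.4989]
orientation: [[-0.963, 0.183, 0.198], [0.177, 0.983, -0.05], [-0.204, -0.013, -0.979]]
force: [0.2, -0.0, -0.3]
width: 0.0596
```

```bash
cat > go.py <<'E'
import sys
from h import *
np.set_printoptions(precision=4,suppress=True)
# usage: go.py x y z  -> tool-frame shift for TCP to reach; or p x y z dist
def delta(T):
    s=read_state();return s["orientation"].T@(np.array(T)-s["tool_pos"])*1000
if __name__=="__main__":
    s=read_state();R=s["orientation"];v=list(map(float,sys.argv[1:]))
    p=np.array(v[:3]);T=p-v[3]*R[:,2]
    print("t",s["time_s"],"q",s["qpos"],"\npos",s["tool_pos"],"w",s["width"],"F",s["force"]);print(R);print("TCP",T,"shift mm",delta(T))
E
python3 go.py .550 -.1467 .042 .265
```

```text
t 3.975 q [-0.4084  0.1697  1.4371  0.034   1.3318 -1.8008] 
pos [ 0.6126 -0.1315  0.4989] w 0.05962647278109468 F [ 0.2138 -0.0433 -0.3163]
[[-0.9629  0.1833  0.1982]
 [ 0.1769  0.983  -0.0498]
 [-0.2039 -0.0129 -0.9789]]
TCP [ 0.4975 -0.1335  0.3014] shift mm [150.7616 -20.509  170.6306]
```

Request:
arm_command(steps=[[30,-4,34,0,-0.4],[30,-4,34,0,-0.4],[30,-4,34,0,-0.4],[30,-4,34,0,-0.4],[30,-4,34,0,-0.4],[0,0,0,0,-0.4]])

```text
time_s: 4.72
tool_pos: [0.4946, -0.1333, 0.3088]
orientation: [[-0.957, 0.185, 0.224], [0.176, 0.982, -0.062], [-0.232, -0.02, -0.973]]
force: [0.8, 0.3, 0.7]
width: 0.0598
```

```bash
python3 go.py .550 -.1467 .042 .265
python3 - <<'E'
from bench import cams
import cv2
for n in("side","top"):
    im=cams.snapshot(n)[:,:,::-1]; cv2.imwrite(f"pics/{n}1.png",im)
a=cv2.imread("pics/side1.png")[200:400,240:460];b=cv2.imread("pics/top1.png")[200:400,260:480]
cv2.imwrite("pics/c1.png",cv2.resize(cv2.hconcat([a,b]),None,fx=1.8,fy=1.8,interpolation=cv2.INTER_CUBIC))
E
```

```text
t 4.725 q [-0.5115  0.0843  1.9341  0.071   0.8962 -1.9363] 
pos [ 0.4946 -0.1333  0.3088] w 0.05979770144284592 F [0.7749 0.2842 0.7346]
[[-0.9568  0.1853  0.2241]
 [ 0.1757  0.9825 -0.0623]
 [-0.2318 -0.0202 -0.9726]]
TCP [ 0.4906 -0.1302  0.2997] shift mm [6.5107 2.507  7.7197]
```

View pics/c1.png

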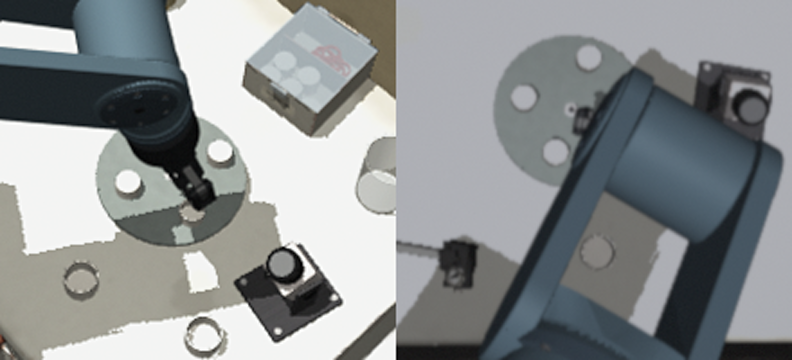

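Request:
arm_command(steps=[[3,1,20,0,-0.4],[3,1,20,0,-0.4],[0,0,20,0,-0.4],[0,0,20,0,-0.4],[0,0,0,0,-0.4]])

```text
time_s: 5.45
tool_pos: [0.524, -0.1414, 0.25]
orientation: [[-0.947, 0.185, 0.262], [0.169, 0.982, -0.081], [-0.273, -0.033, -0.962]]
force: [0.7, -0.2, -0.5]
width: 0.0599
```

```bash
python3 go.py .550 -.1467 .0435 .165
```

```text
t 5.45 q [-0.4971  0.2347  1.9062  0.0805  0.7292 -1.9394] 
pos [ 0.524  -0.1414  0.25  ] w 0.059933919384731124 F [ 0.6994 -0.2263 -0.5442]
[[-0.9472  0.1846  0.2623]
 [ 0.1689  0.9823 -0.0814]
 [-0.2726 -0.0328 -0.9616]]
TCP [ 0.5067 -0.1333  0.2022] shift mm [30.8234  6.3802 40.7859]
```

Request:
arm_command(steps=[[11,2,12,0,-0.4],[11,2,12,0,-0.4],[10,2,10,0,-0.4],[0,0,0,0,-0.4]])

```text
time_s: 5.95
tool_pos: [0.5041, -0.1328, 0.2094]
orientation: [[-0.946, 0.184, 0.268], [0.168, 0.982, -0.084], [-0.278, -0.034, -0.96]]
force: [0.0, -0.3, -0.1]
width: 0.0599
```

```bash
python3 go.py .550 -.1467 .0435 .165
```

```text
t 5.95 q [-0.5012  0.2682  1.9736  0.0944  0.623  -1.9606] 
pos [ 0.5041 -0.1328  0.2094] w 0.059891879111223664 F [ 0.0259 -0.2688 -0.127 ]
[[-0.9458  0.1842  0.2675]
 [ 0.1676  0.9823 -0.0838]
 [-0.2782 -0.0345 -0.9599]]
TCP [ 0.5059 -0.1329  0.2019] shift mm [0.4625 0.4816 7.6984]
```

Request:
arm_command(steps=[[0,0.5,7,0,-0.4],[0,0,0,0,-0.4]])

```text
time_s: 6.2
tool_pos: [0.5065, -0.1331, 0.2026]
orientation: [[-0.946, 0.184, 0.268], [0.168, 0.982, -0.084], [-0.279, -0.035, -0.96]]
force: [-0.0, 0.1, -1.0]
width: 0.06
```

```bash
python3 go.py .550 -.1467 .0435 .165
python3 - <<'E'
from bench import cams
import cv2
im=cams.snapshot("side")[:,:,::-1]; cv2.imwrite("pics/side2.png",im)
cv2.imwrite("pics/c2.png",cv2.resize(im[250:370,270:430],None,fx=5,fy=5,interpolation=cv2.INTER_CUBIC))
E
```

```text
t 6.2 q [-0.4994  0.2862  1.9692  0.0955  0.6085 -1.9603] 
pos [ 0.5065 -0.1331  0.2026] w 0.06003767740486989 F [-0.0334  0.1284 -0.9807]
[[-0.9455  0.1844  0.2682]
 [ 0.1677  0.9822 -0.0843]
 [-0.279  -0.0347 -0.9597]]
TCP [ 0.5057 -0.1328  0.2018] shift mm [0.9489 0.1536 0.4723]
```

View pics/c2.png

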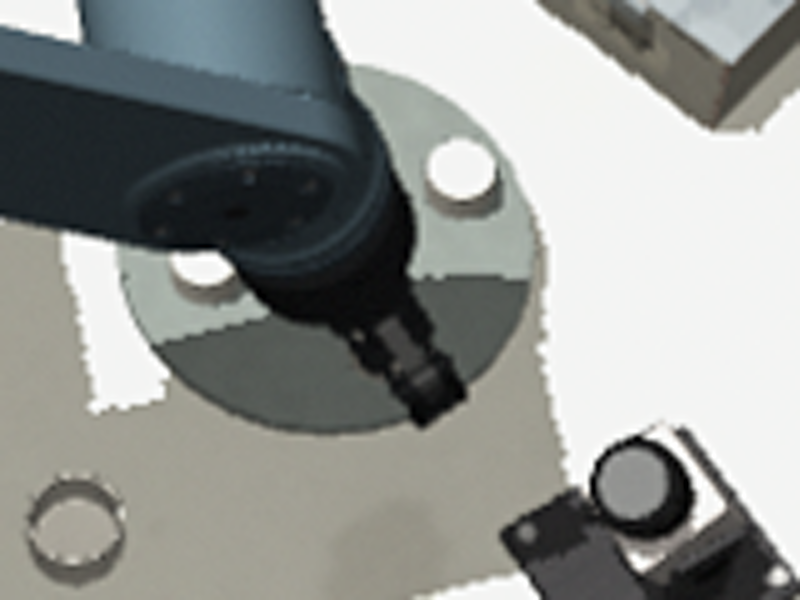

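Request:
arm_command(steps=[[0,0,0,0,0.1],[0,0,0,0,0.3],[0,0,0,0,0.5],[0,0,0,0,1],[0,0,0,0,1],[0,0,0,0,1]], newtons=30)

```text
time_s: 7.0
tool_pos: [0.5073, -0.1335, 0.2038]
orientation: [[-0.945, 0.184, 0.27], [0.167, 0.982, -0.085], [-0.281, -0.036, -0.959]]
force: [-0.3, 0.5, -0.4]
width: 0.0298
```

```bash
python3 go.py .550 -.1467 .0435 .165
```

```text
t 7.0 q [-0.4994  0.2848  1.9677  0.0954  0.6087 -1.9603] 
pos [ 0.5073 -0.1335  0.2038] w 0.029793822484726562 F [-0.2804  0.4723 -0.3899]
[[-0.9449  0.1845  0.2705]
 [ 0.1673  0.9822 -0.0855]
 [-0.2814 -0.0355 -0.9589]]
TCP [ 0.5054 -0.1326  0.2017] shift mm [2.5577 0.6369 1.4338]
```

Request:
arm_command(steps=[[-3,-0.4,-10,0,1],[-6,-1,-20,0,1],[-8,-1,-28,0,1],[-8,-1,-28,0,1],[-8,-1,-28,0,1],[0,0,0,0,1]])

```text
time_s: 7.75
tool_pos: [0.5068, -0.1336, 0.3294]
orientation: [[-0.944, 0.185, 0.272], [0.167, 0.982, -0.087], [-0.283, -0.036, -0.958]]
force: [0.7, 0.7, -0.3]
width: 0.0301
```

```bash
python3 - <<'E'
import numpy as np
np.save("Rg.npy",np.array([[-0.9449,0.1845,0.2705],[0.1673,0.9822,-0.0855],[-0.2814,-0.0355,-0.9589]]))
from bench import cams
import cv2
for n in("side","top"):
    im=cams.snapshot(n)[:,:,::-1]; cv2.imwrite(f"pics/{n}3.png",im)
a=cv2.imread("pics/side3.png")[200:400,240:460];b=cv2.imread("pics/top3.png")[200:400,260:480]
cv2.imwrite("pics/c3.png",cv2.resize(cv2.hconcat([a,b]),None,fx=1.8,fy=1.8,interpolation=cv2.INTER_CUBIC))
E
python3 go.py .550 -.1467 .0435 .165
```

```text
t 7.85 q [-0.5001  0.07    1.9133  0.0706  0.8808 -1.9274] 
pos [ 0.5058 -0.1331  0.3262] w 0.02980212144690616 F [-0.5695 -0.6987 -1.0066]
[[-0.9458  0.1846  0.2671]
 [ 0.1679  0.9822 -0.0839]
 [-0.2779 -0.0345 -0.96  ]]
TCP [ 0.5059 -0.1328  0.2019] shift mm [ 34.4611   4.5736 119.376 ]
```

View pics/c3.png

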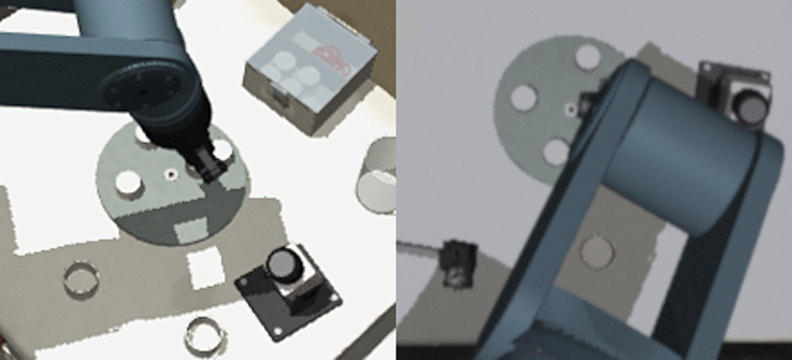

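```bash
cat > fin.py <<'E'
from h import *
from go import delta
from scipy.spatial.transform import Rotation as Ro
np.set_printoptions(precision=4,suppress=True)
Rg=np.load("Rg.npy");Tg=np.array([.5073,-.1335,.2038])
of=Rg.T@(np.array([.550,-.1467,.03])-Tg); of[1]=0
zl=np.array([-.4154,.0769,.9063]);lens=np.array([.5525,-.285,.1155]);tgt=lens+.1*zl
s=read_state();R=s["orientation"]
cz=R@Rg.T@np.array([0,0,1.])   # current cap axis
f=s["tool_pos"]+R@of
T=tgt-R@of
c=np.array([0,0,10]);
print("t",s["time_s"],"q",s["qpos"],"pos",s["tool_pos"],"w",s["width"])
print("toolz",R[:,2],"of",of)
print("cap axis",cz,"err deg",np.degrees(np.arccos(cz@zl)),"want tilt25 az",np.degrees(np.arctan2(-cz[1],-cz[0])),"tilt",np.degrees(np.arccos(cz[2])))
print("face now",f,"target face",tgt,"TCP target",T,"shift",delta(T))
print("shift to staging .74 -.125 .70",delta([.74,-.125,.70]))
E
python3 fin.py
```

```text
t 7.85 q [-0.5001  0.07    1.9133  0.0706  0.8808 -1.9274] pos [ 0.5058 -0.1331  0.3262] w 0.02980212144690616
toolz [ 0.2671 -0.0839 -0.96  ] of [0.0064 0.     0.1793]
cap axis [ 0.0034 -0.0016  1.    ] err deg 25.215790918868258 want tilt25 az 154.64349821391485 tilt 0.5095016269072631
face now [ 0.5477 -0.1471  0.1523] target face [ 0.511  -0.2773  0.2061] TCP target [ 0.4691 -0.2633  0.3801] shift [  -2.093  -136.535   -50.5484]
shift to staging .74 -.125 .70 [-324.0307   38.2804 -296.9248]
```

Request:
arm_command(steps=[[-40,5,-37,0,1],[-40,5,-37,0,1],[-40,5,-37,0,1],[-40,5,-37,0,1],[-40,5,-37,0,1],[-40,5,-37,0,1],[-40,5,-37,0,1],[-40,5,-37,0,1]])

```text
time_s: 8.85
tool_pos: [0.7472, -0.1252, 0.6804]
orientation: [[-0.955, 0.186, 0.233], [0.174, 0.982, -0.07], [-0.242, -0.026, -0.97]]
force: [0.2, -1.3, 0.9]
width: 0.0299
```

```bash
python3 fin.py
```

```text
t 8.85 q [-0.3235  0.4885  0.6831  0.0076  1.7247 -1.7085] pos [ 0.7472 -0.1252  0.6804] w 0.029924075135096605
toolz [ 0.2326 -0.0701 -0.97  ] of [0.0064 0.     0.1793]
cap axis [ 0.039  -0.0167  0.9991] err deg 27.379395935107887 want tilt25 az 156.84092803488903 tilt 2.473219549811348
face now [ 0.7829 -0.1366  0.5049] target face [ 0.511  -0.2773  0.2061] TCP target [ 0.4753 -0.2658  0.3816] shift [ 307.2667 -180.8339  236.4181]
shift to staging .74 -.125 .70 [  2.2148  -1.6997 -20.7137]
```

Request:
arm_command(steps=[[-54,0,-25,0,1],[-54,0,-25,0,1],[-54,0,-25,0,1],[-54,0,-25,0,1]])

```text
time_s: 9.35
tool_pos: [0.7988, -0.135, 0.7304]
orientation: [[-0.928, 0.185, 0.325], [0.166, 0.983, -0.084], [-0.335, -0.024, -0.942]]
force: [-0.9, -0.6, -0.1]
width: 0.0297
```

```bash
python3 fin.py
```

```text
t 9.35 q [-0.3173  0.6838  0.2988  0.0223  1.8174 -1.6972] pos [ 0.7988 -0.135   0.7304] w 0.02973245655045385
toolz [ 0.3249 -0.084  -0.942 ] of [0.0064 0.     0.1793]
cap axis [-0.0571 -0.0011  0.9983] err deg 21.80895164306821 want tilt25 az 1.1391417272976196 tilt 3.306985160379336
face now [ 0.8512 -0.149   0.5593] target face [ 0.511  -0.2773  0.2061] TCP target [ 0.4586 -0.2633  0.3772] shift [ 412.4502 -180.4443  232.9222]
shift to staging .74 -.125 .70 [66.3546 -0.2929  8.6596]
```

Request:
arm_command(steps=[[25,-1,-41,0,1],[25,-1,-41,0,1],[25,-1,-41,0,1],[-50,0,-33,0,1],[-50,0,-33,0,1]])

```text
time_s: 9.98
tool_pos: [0.6946, -0.1159, 0.863]
orientation: [[-0.906, 0.186, 0.381], [0.162, 0.982, -0.094], [-0.392, -0.024, -0.92]]
force: [0.8, -1.0, -0.7]
width: 0.0297
```

```bash
python3 fin.py
```

```text
t 9.975 q [-0.3417  0.4956  0.3025  0.042   1.9416 -1.7075] pos [ 0.6946 -0.1159  0.863 ] w 0.029661753016729096
toolz [ 0.3811 -0.094  -0.9197] of [0.0064 0.     0.1793]
cap axis [-0.1172  0.0098  0.993 ] err deg 18.30203183547892 want tilt25 az -4.783482010284047 tilt 6.768986867540041
face now [ 0.7572 -0.1318  0.6956] target face [ 0.511  -0.2773  0.2061] TCP target [ 0.4484 -0.2615  0.3736] shift [ 391.2925 -177.1096  369.9725]
shift to staging .74 -.125 .70 [ 21.2929   3.3657 168.0557]
```

Request:
arm_command(steps=[[-51,-1,-30,0,1],[-51,-1,-30,0,1],[-51,-1,-30,0,1],[-51,-1,-30,0,1]])

```text
time_s: 10.48
tool_pos: [0.6698, -0.1134, 0.9175]
orientation: [[-0.826, 0.186, 0.532], [0.142, 0.982, -0.123], [-0.545, -0.026, -0.838]]
force: [0.3, -0.1, 0.8]
width: 0.0293
```

```bash
python3 fin.py
```

```text
t 10.475 q [-0.3575  0.4294  0.2977  0.074   1.84   -1.7083] pos [ 0.6698 -0.1134  0.9175] w 0.029346070089434465
toolz [ 0.5321 -0.1227 -0.8377] of [0.0064 0.     0.1793]
cap axis [-0.2844  0.0429  0.9577] err deg 8.344788228854624 want tilt25 az -8.575537660768296 tilt 16.722066402043932
face now [ 0.76   -0.1345  0.7638] target face [ 0.511  -0.2773  0.2061] TCP target [ 0.4208 -0.2562  0.3598] shift [ 489.6124 -172.1134  352.1533]
shift to staging .74 -.125 .70 [ 58.9676   7.2354 220.952 ]
```

Request:
arm_command(steps=[[-56,0,-21,0,1],[40,-14,29,0,1],[40,-14,29,0,1],[40,-14,29,0,1],[40,-14,29,0,1],[40,-14,29,0,1]])

```text
time_s: 11.22
tool_pos: [0.5815, -0.1724, 0.7046]
orientation: [[-0.787, 0.185, 0.588], [0.129, 0.982, -0.136], [-0.603, -0.031, -0.797]]
force: [0.4, -0.5, -0.5]
width: 0.0298
```

```bash
python3 fin.py
```

```text
t 11.225 q [-0.5276 -0.0266  1.2998  0.1894  1.2474 -1.9249] pos [ 0.5815 -0.1724  0.7046] w 0.02981223968677995
toolz [ 0.5883 -0.1362 -0.7971] of [0.0064 0.     0.1793]
cap axis [-0.3492  0.0593  0.9351] err deg 4.343023262738579 want tilt25 az -9.634925560920141 tilt 20.74807876895067
face now [ 0.682  -0.196   0.5578] target face [ 0.511  -0.2773  0.2061] TCP target [ 0.4105 -0.2537  0.3529] shift [ 336.1753 -100.6361  190.78  ]
shift to staging .74 -.125 .70 [-115.8614   76.0799   90.4432]
```

Request:
arm_command(steps=[[38,-11,21,0,1],[38,-11,21,0,1],[38,-11,21,0,1],[38,-11,21,0,1],[38,-11,21,0,1],[38,-11,21,0,1]])

```text
time_s: 11.98
tool_pos: [0.4609, -0.2272, 0.4632]
orientation: [[-0.78, 0.189, 0.596], [0.128, 0.981, -0.144], [-0.612, -0.037, -0.79]]
force: [1.1, -1.5, -0.4]
width: 0.0299
```

```bash
python3 fin.py
```

```text
t 11.975 q [-0.783  -0.1929  1.9215  0.4277  0.8738 -2.3619] pos [ 0.4609 -0.2272  0.4632] w 0.02988879807795343
toolz [ 0.596  -0.1444 -0.7899] of [0.0064 0.     0.1793]
cap axis [-0.3586  0.0677  0.931 ] err deg 3.6832939670204707 want tilt25 az -10.691104292498105 tilt 21.410741559903755
face now [ 0.5628 -0.2523  0.3177] target face [ 0.511  -0.2773  0.2061] TCP target [ 0.409  -0.2522  0.3517] shift [105.5661 -30.2627  60.8313]
shift to staging .74 -.125 .70 [-349.6635  144.5267  -35.4352]
```

Request:
arm_command(steps=[[20,-6,11,0,1],[20,-6,11,0,1],[20,-6,11,0,1],[20,-6,11,0,1],[0,0,0,0,1]])

```text
time_s: 12.6
tool_pos: [0.4177, -0.2487, 0.3767]
orientation: [[-0.778, 0.196, 0.596], [0.131, 0.98, -0.151], [-0.614, -0.039, -0.788]]
force: [0.4, 0.0, -0.3]
width: 0.0297
```

```bash
python3 fin.py
```

```text
t 12.6 q [-0.8989 -0.1648  2.0801  0.5741  0.7573 -2.6153] pos [ 0.4177 -0.2487  0.3767] w 0.029699945794377472
toolz [ 0.5965 -0.1506 -0.7884] of [0.0064 0.     0.1793]
cap axis [-0.3598  0.0728  0.9301] err deg 3.571605204794653 want tilt25 az -11.440826275819248 tilt 21.54497585450814
face now [ 0.5197 -0.2749  0.2314] target face [ 0.511  -0.2773  0.2061] TCP target [ 0.4089 -0.2511  0.3514] shift [22.0235 -3.0676 15.0583]
shift to staging .74 -.125 .70 [-433.1911  171.6338  -81.289 ]
```

Request:
arm_command(steps=[[11,-2,7,0,1],[8,-1,6,0,1],[0,0,0,0,1],[0,0,0,0,1]])

```text
time_s: 13.1
tool_pos: [0.411, -0.2519, 0.3563]
orientation: [[-0.776, 0.196, 0.599], [0.128, 0.98, -0.154], [-0.617, -0.043, -0.786]]
force: [0.8, -0.3, -0.2]
width: 0.0294
```

```bash
python3 fin.py;python3 - <<'E'
from bench import cams
import cv2
for n in("side","top"):
    im=cams.snapshot(n)[:,:,::-1]; cv2.imwrite(f"pics/{n}4.png",im)
a=cv2.imread("pics/side4.png")[220:420,270:470];b=cv2.imread("pics/top4.png")[200:400,320:520]
cv2.imwrite("pics/c4.png",cv2.resize(cv2.hconcat([a,b]),None,fx=2,fy=2,interpolation=cv2.INTER_CUBIC))
E
```

```text
t 13.1 q [-0.918  -0.145   2.1096  0.6173  0.7221 -2.6827] pos [ 0.411  -0.2519  0.3563] w 0.02941718476124173
toolz [ 0.5992 -0.1539 -0.7856] of [0.0064 0.     0.1793]
cap axis [-0.3631  0.0767  0.9285] err deg 3.36166592346588 want tilt25 az -11.921779377133944 tilt 21.79085461350568
face now [ 0.5135 -0.2787  0.2115] target face [ 0.511  -0.2773  0.2061] TCP target [ 0.4084 -0.2505  0.3509] shift [5.4957 1.0966 2.5037]
shift to staging .74 -.125 .70 [-451.2246  174.1534  -92.3519]
```

View pics/c4.png

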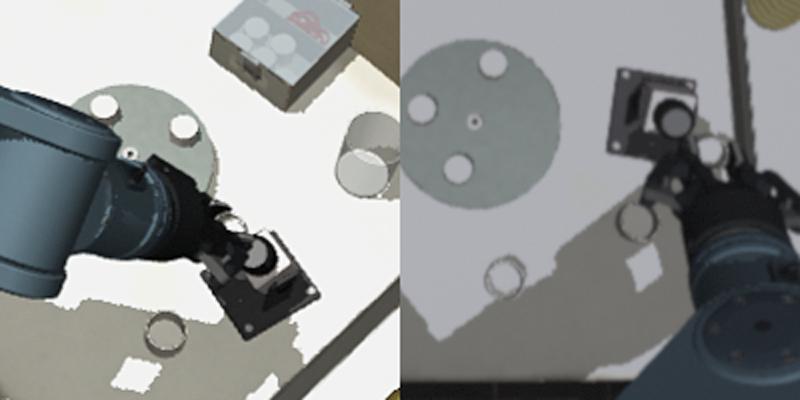

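View pics/side4.png

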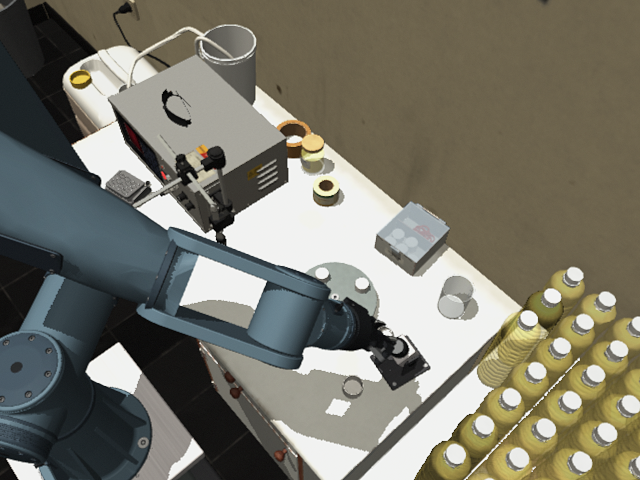

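Run:
```python
import cv2
a=cv2.imread("pics/side4.png")[300:370,355:425];b=cv2.imread("pics/top4.png")[245:315,440:510]
cv2.imwrite("pics/c5.png",cv2.resize(cv2.hconcat([a,b]),None,fx=5.7,fy=5.7,interpolation=cv2.INTER_CUBIC))
from h import *
import importlib
Rg=np.load("Rg.npy");s=read_state();R=s["orientation"]
of=Rg.T@(np.array([.550,-.1467,.03])-np.array([.5073,-.1335,.2038]));of[1]=0
f=s["tool_pos"]+R@of;cz=R@Rg.T@[0,0,1]
e1=np.cross(cz,[0,1,0]);e1/=np.linalg.norm(e1);e2=np.cross(cz,e1)
for n,o in(("side",(355,300)),("top",(440,245))):
  for h in(0,.02):
    print(n,h,[tuple(np.round((proj(n,f+h*cz+.0155*(np.cos(t)*e1+np.sin(t)*e2))-o)*5.7+(399*(n=="top"),0)).astype(int)) for t in np.arange(4)*np.pi/2],np.round((proj(n,f+h*cz)-o)*5.7+(399*(n=="top"),0)))
```

```text
side 0 [(np.int64(142), np.int64(240)), (np.int64(208), np.int64(238)), (np.int64(208), np.int64(171)), (np.int64(142), np.int64(174))] [175. 206.]
side 0.02 [(np.int64(128), np.int64(226)), (np.int64(195), np.int64(224)), (np.int64(195), np.int64(156)), (np.int64(128), np.int64(159))] [161. 191.]
top 0 [(np.int64(580), np.int64(211)), (np.int64(633), np.int64(164)), (np.int64(584), np.int64(116)), (np.int64(532), np.int64(164))] [582. 164.]
top 0.02 [(np.int64(596), np.int64(228)), (np.int64(650), np.int64(180)), (np.int64(600), np.int64(130)), (np.int64(546), np.int64(179))] [598. 179.]
```

View pics/c5.png

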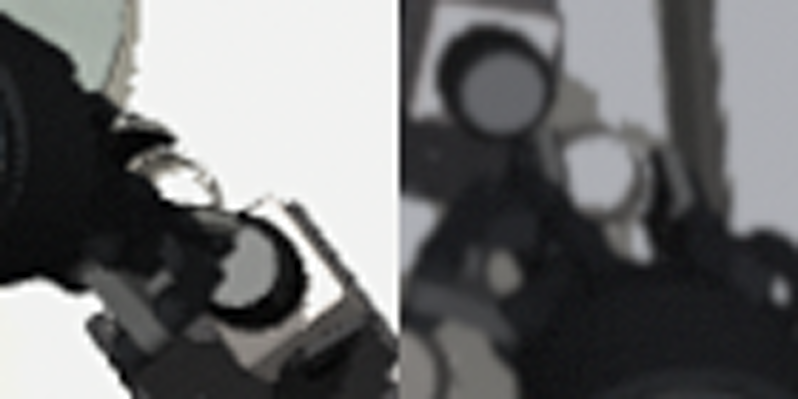

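Run:
```python
import cv2
from h import *
Rg=np.load("Rg.npy");s=read_state();R=s["orientation"]
of=Rg.T@(np.array([.550,-.1467,.03])-np.array([.5073,-.1335,.2038]));of[1]=0
f=s["tool_pos"]+R@of;cz=R@Rg.T@[0,0,1]
e1=np.cross(cz,[0,1,0]);e1/=np.linalg.norm(e1);e2=np.cross(cz,e1)
out=[]
for n,o in(("side",(362,305)),("top",(450,250))):
  im=cv2.imread(f"pics/{n}4.png")[o[1]:o[1]+45,o[0]:o[0]+45];k=8
  im=cv2.resize(im,None,fx=k,fy=k,interpolation=cv2.INTER_CUBIC);raw=im.copy()
  for h,c in((0,(0,0,255)),(.02,(0,255,0))):
    p=np.array([(proj(n,f+h*cz+.0155*(np.cos(t)*e1+np.sin(t)*e2))-o+.5)*k for t in np.linspace(0,6.28,40)]).astype(int)
    cv2.polylines(im,[p],True,c,1)
  out.append(cv2.hconcat([im,raw]) )
v=cv2.vconcat(out);print(v.shape);cv2.imwrite("pics/c6.png",cv2.resize(v,(600,600)))
```

```text
(720, 720, 3)
```

View pics/c6.png

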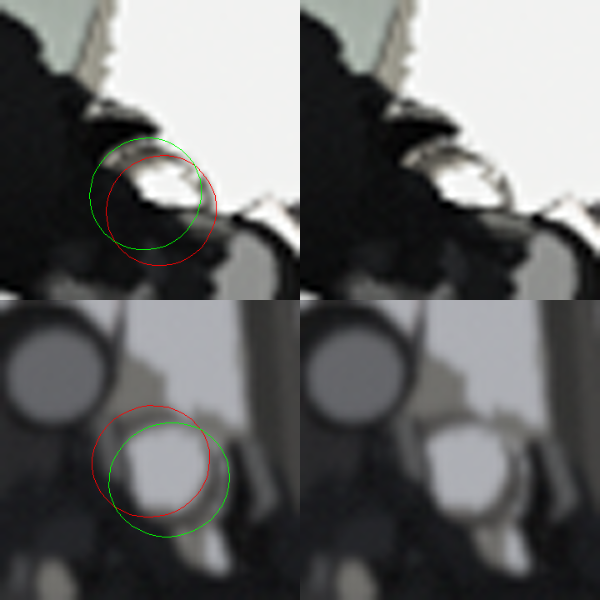

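Request:
arm_command(steps=[[5,1,3,0,1],[0,0,0,0,1],[0,0,0,0,1],[0,0,0,0,1]])

```text
time_s: 13.7
tool_pos: [0.4091, -0.2506, 0.351]
orientation: [[-0.776, 0.195, 0.6], [0.128, 0.98, -0.154], [-0.618, -0.043, -0.785]]
force: [-0.2, -0.5, 0.1]
width: 0.0295
```

```bash
python3 fin.py; python3 -c "
from bench import read_state;s=read_state();print(s['joint_vel'],s['force'])"
```

```text
t 13.7 q [-0.9198 -0.1425  2.1198  0.6274  0.7122 -2.6974] pos [ 0.4091 -0.2506  0.351 ] w 0.029492574471632
toolz [ 0.5997 -0.1542 -0.7852] of [0.0064 0.     0.1793]
cap axis [-0.3637  0.0772  0.9283] err deg 3.328321626764841 want tilt25 az -11.983252355077562 tilt 21.8303848403981
face now [ 0.5118 -0.2774  0.2062] target face [ 0.511  -0.2773  0.2061] TCP target [ 0.4083 -0.2505  0.3509] shift [ 0.7119 -0.0337 -0.4159]
shift to staging .74 -.125 .70 [-456.3279  172.6228  -94.9838]
[-0.00076169 -0.00029904 -0.00291545 -0.0001393  -0.00083232  0.00073806] [-0.24460801 -0.53142431  0.09574302]
```

```bash
python3 -c "
from bench import robot,read_state;print(robot.close_job());s=read_state();print(s['time_s'],s['width'],s['tool_pos'])"
```

```text
the job is handed in; nothing more can be done
None
the job is handed in; nothing more can be done
```

I lifted the mis-fed cap off the platter and handed the job in at about 13.7 s, with the cap held on the camera's line of sight. The system gives no verdict, so the figures below are my own estimates.

**How it was done**
- **Which cap:** I picked the open-mouthed one on the platter (side view 347,318; top view 385,268). The two larger rings on the desk were the look-alikes, and I left them alone.
- **Grip:** I gripped it at 30 N, and the jaws closed to 29.5–30 mm on the 31 mm cap.
- **Tilt:** The moves cannot command a tilt. I pulled the arm against its reach limit, high up and clear of the wall, so that the tool leaned outwards. Then I brought the cap down to the lens.

**Last checks**
- **Position:** From the arm's pose, the closed face is within about 1 mm of the target point. My lens estimate is good to a few mm.
- **Angle:** The cap axis is about 3.3° from the line of sight, leaning 21.8° instead of 25°; the limit is 12°.
- **Pictures:** The predicted cap outline matched both views to about 2 mm. I took these just before a last shift of about 6 mm and took none after it. They show the other three caps standing on the platter and a gap to the camera.
- **Stillness:** Joint speeds were under 0.003 rad/s.

Joint 3 read 0.297–0.303 rad at the reach limit, against a stated minimum of 0.30, so it dipped about 0.003 below. No fault was reported.

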